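Set the plate clamp to its gauge mark with the thumbwheel

ROBOT

A 7-joint arm with a two-finger parallel gripper is mounted at the origin on a cart in front of the work surface, level with it; the furniture and walls round the work are solid. World frame = base frame: x ahead of the robot, y to its left, z up, the work surface at z = 0. Lengths are in m, angles in rad, forces in N, time in s.
With the tool pointing down it reaches from about 0.4 to 0.875 m from the base axis. Payload 6.5 kg.
Tool frame: the origin (TCP) lies between the finger pads; the fingertips stand 22 mm ahead of it and the grasp point (between the pads) lies 3 mm ahead of it; z points along the fingers, y is the line along which they close (so a half turn about z gives the same grasp; the last joint's range is limited). The gripper opens to 88 mm and grips with 3 to 60 N. Pads are 18 mm wide; open, the fingers measure 123 mm over their backs; the gripper's body (75 mm by 187 mm) begins 45 mm behind the grasp point.
Start: joints at [-1.412, 0.536, -0.004, 1.538, 0.003, 1.067, -0.071], TCP at [0.145, 0.634, 0.261] pointing down, gripper open.
Joint ranges: [-2.7, 2.7], [-0.37, 2.16], [-1.27, 1.26], [0.24, 2.4], [-1.31, 4.45], [0.19, 1.91], [-2.76, 2.76]. Speed limits (rad/s): [2.39, 2.39, 3.14, 3.14, 3.14, 3.14, 3.14].

INTERFACE

Orientations are given as a unit quaternion [w, x, y, z].
In Python, from station import manip, vision, find_in, spot_point gives the robot as it stands. The module is installed in compiled form; this text tells all that it offers.
- The arm moves only by the shell command python3 -m creep 'ROWS'. ROWS is JSON, a list of rows, each a list of 7 numbers: the shift along the tool's x, y, z each as a share of 0.025 m, from -1 to 1, then the turn, a rotation vector about the tool's x, y, z each as a share of 10 degrees, from -1 to 1, then the opening, from 0 (shut) to 1 (fully open). A call has exactly 8 rows; each row shifts and turns the commanded pose from where the row before left it, along the tool's axes as they then stand; what a row does not reach is not made up. A row lasts 1/8 s, in which the tool goes at most 62.5 mm and 10.7 degrees, less where a joint would pass 70% of its speed; a pose out of reach is approached as far as the arm can. A call with a number of a shift or a turn outside -1 to 1 is refused whole. A call with a gripper value outside its range is refused whole. The fingers move at their own pace and stop on an object; the grip force is fixed at half the most. Time passes only in rows, so rows that do not move let the fingers close, or fill a call up. It gives the time, the measured TCP pose, the force, the opening and the grip force at its end, in the units of the state.
- manip.read_state(): the state, without advancing time (a new reading comes with each control period).
- vision.read_camera(name): name is "scene" or "side" or "wrist"; returns a dict with "color" (420x560x3 uint8, red, green, blue), "fx", "fy", "cx", "cy" (pixels), "cam_to_world" (4x4, takes a point from camera to world coordinates); the wrist camera has in their place "tool_from_camera" (4x4, takes a point from camera to tool coordinates, whose origin is the TCP and whose axes are the flange's). Camera axes: x right, y up, looking along -z (the intrinsics and any distortion apply to the point x, -y, -z); pixel columns grow to the right and rows downward; lengths in m; the calibration is good to about 2 mm. A picture is of the moment at which its call begins: read the wrist's pose just before it. There is no depth.
- manip.sign_off(): hands the job in; it is judged then, once.
Trained networks look in the newest picture that a camera, given by its name, has taken for a name from the list of things; names that differ only in an ending like _2 or _b are one class to them, and where a whole thing is asked for, a point or a joint stands for the part that bears it (a point fixed in the world has none). Each returns a list of dicts, best first, with "score" (0 to 1); they miss things now and then, are a little off and sometimes report something else, mostly with a low value. They report only what shows in the picture. A call takes as long as a camera call.
- find_in(camera, query): "extent" ([left, top, width, height] in pixels, round what is visible of it).
- spot_point(camera, query): "uv" ([column, row] in pixels: a listed point, or the origin of a listed thing).
The state is a dict: "time": time; "qpos": joint angles; "joint_velocities": joint speeds; "joint_torque": joint torques, N m; "tcp_pos": TCP position; "ee_rot": TCP orientation; "contact_force": force on the tool from outside, world axes, zero at the start; "wrist_torque": the same for the moment, N m; "gripper_width": finger opening in m; "gripper_force": force on a finger pad.
Only numpy, scipy, OpenCV 4.12 (cv2) and the standard library are available. Lean on these libraries where they do the work, as an engineer would, in place of code of your own. Each camera call takes 0.05 s, during which the arm holds its last target. There are 200 camera calls.

TASK

Close the jaw of the culture-plate clamp to its gauge mark: press a fingertip lightly on top of the black knurled wheel and roll it, stroke after stroke, until the black pointer on the sliding jaw stands level with the red mark on the white scale, then leave the wheel. Do it only by rolling the wheel: the jaw and the red mark are not to be pushed, and the plate in the clamp and the things round it stay where they are, not lifted or knocked.

Things in the scene. Friction and masses are not known exactly. Their poses are not given: they have to be found in the camera images.
- fixture: low grey plate clamp, fixed on the worktop, 150 mm (own x) by 290 mm (own y). Origin at worktop height; own x points to the back (away from the white scale), own y along the slide from the fixed jaw (-y) to the blue wheel housing (+y), z up. Bed top 16 mm up. The blue wheel housing reaches own x +-40 mm, own y 83 to 157 mm, 65 mm high
- jaw: aluminium sliding jaw, 124 x 21 x 22 mm, origin at the height of the bed's top, under the middle of its gripping face; it slides along the clamp's own y and closes towards -y (towards the plate). Driven by the wheel only; it stays where it is left. Its travel goes beyond the red mark and on against the plate
- wheel: black knurled thumbwheel, 60 mm across, 30 mm wide, origin at its centre (in the clamp's frame x 0, y 120, z 55 mm), axle along the clamp's own x; light friction (1 to 2 N at the rim), stays where it is left. Rolling its top towards the clamp's own -y (the plate) closes the jaw, the other way opens it: the jaw moves 1 mm per 3 mm of rim travel (10 mm per radian)
- wheel_top (a point): highest point of the wheel's rim, at mid-width, 85 mm above the worktop, 20 mm above the housing (does not turn with the wheel). The wheel is sprung (its head, rods and jaw rock down together): it starts to sink at about 3 N, then 0.8 N per mm, and bottoms at 8 mm (10 N). A fingertip pressed 4 to 6 mm down and drawn level along the clamp's y rolls it, 30 to 40 mm of rim in a stroke; several strokes are needed
- pointer (a point): tip of the small black pointer (4 mm wide) at the front end of the sliding jaw, 30 mm above the worktop; moves with the jaw. It starts 16 to 36 mm on the +y side of the red mark
- rider: red gauge mark: a 5 mm wide, 18 mm long, 12 mm high red rider clipped on the white scale at the clamp's front edge (at a different place each time; own axes as the clamp's). Origin at the middle of its underside
- gauge (a point): end of the red mark that faces the pointer, in the middle of its 5 mm width, 30 mm above the worktop; axes as the clamp's. The pointer is level with it when both have the same position along the clamp's own y
- plate: round culture plate, 90 mm across, 15 mm high, lying loose between the jaws; origin at the centre of its underside. With the jaw at the red mark 4 to 16 mm of play remain
- vial: stoppered glass vial, 30 mm across, 70 mm high, standing beside the wheel end of the clamp; origin at the centre of its underside
- timer: bench timer, 45 x 70 x 29 mm, in front of the clamp; origin at the centre of its underside
- jar: specimen jar with red lid, 64 mm across, 75 mm high, behind the clamp; origin at the centre of its underside
- dropper: dropper bottle with red cap, 44 mm across, 126 mm high, behind the clamp; origin at the centre of its underside

How it is judged:
By the outcome, as a careful person would: the job done as asked, in the order asked, and still so for the second after the job is handed in, with the robot touching nothing.
It also fails if it takes over 48 s, if anything falls off the work surface, if the arm or the gripper's body presses on something with over 40 N, if the wrist force passes 120 N, or if a joint passes its speed limit or range.

## Working session

There is one attempt and no reset: what is moved stays moved. The work goes in short steps, Python scripts to look and compute and a shell command to move; the robot and the scene stay as the last step left them, time stands still between calls to the robot, and variables do not carry over. Pictures are saved under pics/ and viewed, at most 10 in all, crops included, and the job is handed in when it is done.

```bash
mkdir -p pics
cat > h.py <<'E'
import numpy as np, cv2
from station import manip, vision, find_in, spot_point
def ray(c,uv):
    K=np.array([[c['fx'],0,c['cx']],[0,c['fy'],c['cy']],[0,0,1.]])
    d=np.linalg.solve(K,[uv[0],uv[1],1.]); d=np.array([d[0],-d[1],-d[2]])
    T=np.array(c['cam_to_world']); return T[:3,3],T[:3,:3]@d
def at_z(c,uv,z):
    o,d=ray(c,uv); return o+d*(z-o[2])/d[2]
def save(c,n): cv2.imwrite(n,c['color'][:,:,::-1])
E
python3 - <<'E'
from h import *
s=manip.read_state(); print(s['time'],s['tcp_pos'],s['ee_rot'],s['gripper_width'])
Z=dict(wheel_top=.085,pointer=.030,gauge=.030,fixture=0,plate=.016,wheel=.055,vial=0,timer=0,jar=0,dropper=0)
for n in ['scene','side']:
    c=vision.read_camera(n); save(c,f'pics/{n}0.png'); print(n,[k for k in c], np.round(c['cam_to_world'],2).tolist())
    for q,z in Z.items():
        r=spot_point(n,q)
        for x in r[:1]: print(q,round(x['score'],2),np.round(x['uv'],1),np.round(at_z(c,x['uv'],z),4))
E
```

```text
0.0 [0.14478567 0.63309596 0.25981926] [-2.39894845e-05  1.12110529e-01  9.93695365e-01 -8.65748141e-04] 0.08814608018588355
scene ['color', 'fx', 'fy', 'cx', 'cy', 'cam_to_world'] [[-0.71, 0.36, -0.6, 0.0], [-0.7, -0.38, 0.6, 0.51], [-0.01, 0.85, 0.53, 0.54], [0.0, 0.0, 0.0, 1.0]]
wheel_top 0.57 [273.  237.1] [0.4618 0.0545 0.085 ]
pointer 0.56 [324.1 247. ] [ 0.4207 -0.0464  0.03  ]
gauge 0.59 [327.3 241.1] [ 0.4286 -0.0664  0.03  ]
fixture 0.71 [300.2 243.3] [ 0.4902 -0.055   0.    ]
plate 0.8 [310.  229.5] [ 0.494  -0.0906  0.016 ]
wheel 0.6 [270.8 253.7] [0.4578 0.0648 0.055 ]
vial 0.6 [232.6 299. ] [0.465  0.1556 0.    ]
timer 0.93 [367.7 248.6] [ 0.3766 -0.1372  0.    ]
jar 0.69 [241.6 235.2] [0.6025 0.0103 0.    ]
dropper 0.73 [267.6 212.1] [ 0.6295 -0.0964  0.    ]
side ['color', 'fx', 'fy', 'cx', 'cy', 'cam_to_world'] [[0.99, 0.1, -0.12, 0.39], [-0.15, 0.66, -0.73, -0.78], [0.01, 0.74, 0.67, 0.82], [0.0, 0.0, 0.0, 1.0]]
wheel_top 0.71 [248.5 196.1] [0.4628 0.0655 0.085 ]
pointer 0.86 [230.2 253.6] [ 0.4119 -0.0424  0.03  ]
fixture 0.9 [270.  266.1] [ 0.4904 -0.0609  0.    ]
plate 0.58 [277.8 274.5] [ 0.5005 -0.0993  0.016 ]
wheel 0.91 [248.  208.9] [0.4601 0.0587 0.055 ]
vial 0.57 [249.4 200. ] [0.4719 0.1498 0.    ]
timer 0.93 [213.3 305.6] [ 0.3692 -0.1445  0.    ]
jar 0.7 [312.2 237. ] [0.5929 0.009  0.    ]
dropper 0.88 [331.8 267.1] [ 0.6153 -0.0821 -0.    ]
```

View pics/scene0.png

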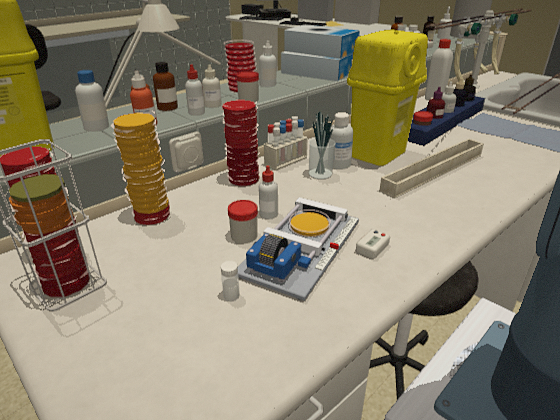

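View pics/side0.png

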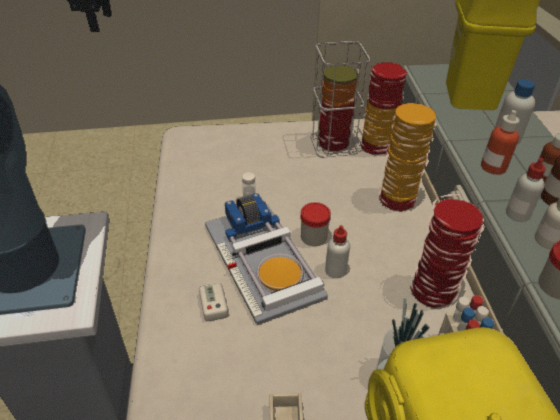

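The scene picture shows the clamp with its wheel at about (273,237), the pointer at (324,247) and the red mark at (334,245). The side picture has the wheel at (248,205) and the red mark at (232,266). Both cameras put the wheel top near (0.462, 0.06), with the clamp yawed about 14°. I'll fly over now.

```bash
python3 -m creep '[[-0.9,-1,0,0,0,0,0],[-0.9,-1,0,0,0,0,0],[-0.9,-1,0,0,0,0,0],[-0.9,-1,0,0,0,0,0],[-0.9,-1,0,0,0,0,0],[-0.9,-1,0,0,0,0,0],[-0.9,-1,0,0,0,0,0],[-0.9,-1,0,0,0,0,0]]' && python3 -m creep '[[-0.9,-1,0,0,0,0,0],[-0.9,-1,0,0,0,0,0],[-0.9,-1,0,0,0,0,0],[-0.9,-1,0,0,0,0,0],[-0.9,-1,0,0,0,0,0],[-0.9,-1,0,0,0,0,0],[-0.9,-1,0,0,0,0,0],[-0.9,-1,0,0,0,0,0]]' && python3 -m creep '[[-0.9,-0.9,0,0,0,0,0],[-0.9,-0.9,0,0,0,0,0],[0,0,0,0,0,-0.9,0],[0,0,0,0,0,-0.9,0],[0,0,0,0,0,-0.9,0],[0,0,0,0,0,0,0],[0,0,0,0,0,0,0],[0,0,0,0,0,0,0]]'
cat >> h.py <<'E'
from scipy.spatial.transform import Rotation as R
def wrist():
    s=manip.read_state(); c=vision.read_camera('wrist')
    T=np.eye(4); q=s['ee_rot']; T[:3,:3]=R.from_quat([q[1],q[2],q[3],q[0]]).as_matrix(); T[:3,3]=s['tcp_pos']
    c['cam_to_world']=T@np.array(c['tool_from_camera']); return s,c
E
python3 - <<'E'
from h import *
s,c=wrist(); save(c,'pics/w1.png')
print(s['time'],s['tcp_pos'],s['ee_rot'],np.round(c['tool_from_camera'],3).tolist())
for q,z in dict(wheel_top=.085,pointer=.030,gauge=.030,fixture=0,plate=.016,wheel=.055,rider=.024,jaw=.016).items():
    for x in spot_point('wrist',q)[:1]: print(q,round(x['score'],2),np.round(x['uv'],1),np.round(at_z(c,x['uv'],z),4))
E
```

```text
time: 2.1
tcp_pos: [0.2763, 0.3976, 0.2609]
ee_rot: [0.0, 0.112, 0.994, 0.0]
contact_force: [0.8, -0.1, 0.7]
gripper_width: 0.01
gripper_force: 0.0
time: 3.1
tcp_pos: [0.4072, 0.1626, 0.261]
ee_rot: [0.0, 0.112, 0.994, 0.0]
contact_force: [-0.3, 0.3, 0.2]
gripper_width: 0.0003
gripper_force: 0.0
time: 4.1
tcp_pos: [0.4405, 0.1096, 0.2608]
ee_rot: [0.0, -0.122, 0.993, -0.0]
contact_force: [-0.0, -0.2, 0.0]
gripper_width: 0.0004
gripper_force: 0.0
4.1 [0.44053102 0.10961885 0.26076987] [ 6.27851337e-05 -1.22149026e-01  9.92511769e-01 -3.05038261e-06] [[0.001, 0.954, 0.301, 0.078], [1.0, -0.0, -0.0, 0.0], [-0.0, 0.301, -0.954, -0.124], [0.0, 0.0, 0.0, 1.0]]
wheel_top 0.61 [216.9 188.4] [0.458  0.0508 0.085 ]
pointer 0.95 [147.2 121.7] [ 0.4169 -0.0483  0.03  ]
gauge 0.59 [132.7 122.4] [ 0.4217 -0.0643  0.03  ]
fixture 0.65 [138.2 177. ] [ 0.4943 -0.0632  0.    ]
plate 0.76 [ 98.9 181.8] [ 0.5071 -0.1042  0.016 ]
wheel 0.77 [224.5 185.3] [0.4617 0.0544 0.055 ]
rider 0.67 [159.6 179.1] [ 0.4825 -0.0278  0.024 ]
jaw 0.64 [162.5 178.4] [ 0.4833 -0.0271  0.016 ]
```

View pics/w1.png

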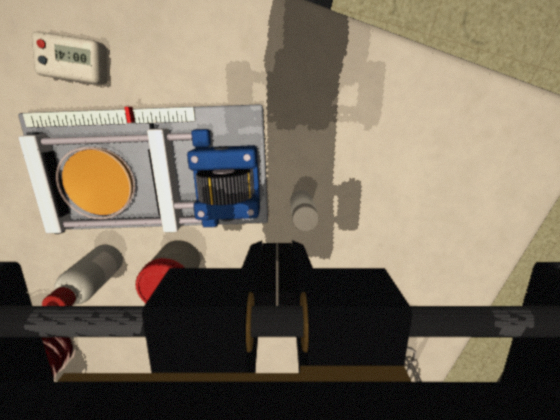

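The wrist picture shows the clamp level: wheel at about (226,187), red mark at (129,115), jaw at x≈160, pointer at about (152,124). Now a finer fit of yaw, pointer and mark.

Run:
```python
from h import *
s,c=wrist(); im=c['color']
cv2.imwrite('pics/w1c.png',cv2.resize(im[95:240,15:275],None,fx=3,fy=3,interpolation=cv2.INTER_CUBIC)[:,:,::-1])
P=lambda uv,z:at_z(c,uv,z)[:2]
for a,b in [((22,114),(262,105)),((36,234),(265,222))]:
    d=P(a,.016)-P(b,.016); print('yaw',np.degrees(np.arctan2(d[0],-d[1])),np.hypot(*d))
print('wheel',P((226,187),.085), P((226,187),.08))
hsv=cv2.cvtColor(im,cv2.COLOR_RGB2HSV); m=((hsv[...,0]<8)|(hsv[...,0]>172))&(hsv[...,1]>150)&(hsv[...,2]>100)
m[:100]=0;m[135:]=0;m[:,:110]=0;m[:,170:]=0
v,u=np.nonzero(m); print('red',u.mean(),v.mean(),u.min(),u.max(),v.min(),v.max())
```

```text
yaw 16.191062092034898 0.28287419564744587
yaw 17.35755597244321 0.3054207144603255
wheel [0.45425933 0.05958128] [0.45575634 0.05906245]
red 127.81538461538462 114.07692307692308 125 131 107 121
```

View pics/w1c.png

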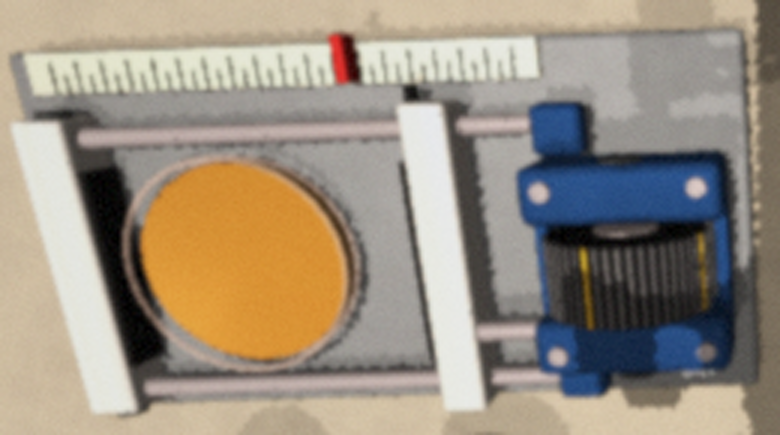

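Corrected fit: yaw is about 16.5° and the wheel top is near (0.460, 0.055). The crop shows the pointer at (411,88) and the mark's end at (346,82), so the gap is about 25 mm of jaw, or about 75 mm of rim. Next I approach above the stroke start.

```bash
python3 -m creep '[[0,0,0,0,0,-0.25,0],[0,-0.4,0.5,0,0,0,0],[0,-0.4,1,0,0,0,0],[0,-0.4,1,0,0,0,0],[-0.15,-0.4,1,0,0,0,0],[0,0,1,0,0,0,0],[0,0,1,0,0,0,0],[0,0,0,0,0,0,0]]'
python3 - <<'E'
from h import *
s,c=wrist(); save(c,'pics/w2.png'); print(s['tcp_pos'],s['contact_force'])
E
```

```text
time: 5.6
tcp_pos: [0.4541, 0.0711, 0.1214]
ee_rot: [-0.002, -0.144, 0.99, -0.001]
contact_force: [0.2, 0.5, -0.3]
gripper_width: 0.0008
gripper_force: 0.0
[0.45406185 0.07114422 0.12143414] [ 0.15625127  0.50891519 -0.32052585]
```

View pics/w2.png

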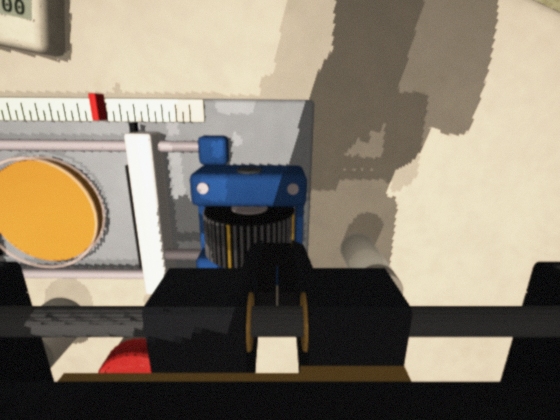

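The picture shows the mark at (97,105), the pointer at (134,127) and the clamp edges level. The wheel centre is at column ≈248 and the fingertip at ≈278. I'll check the lateral offset numerically and set up a gap measure for this view.

```bash
cat >> h.py <<'E'
ey=np.array([-.284,.959]); ex=np.array([.959,.284])
def gap(pp,gg,c):
    d=at_z(c,pp,.03)[:2]-at_z(c,gg,.03)[:2]; return d@ey*1000,d@ex*1000
E
python3 - <<'E'
from h import *
s,c=wrist(); t=s['tcp_pos'][:2]
for n,uv,z in [('front rim top',(250,208),.083),('bolts mid',(248,188),.066)]:
    d=at_z(c,uv,z)[:2]-t; print(n,'along x',d@ex*1000,'y',d@ey*1000)
print(c['fx'],c['cx'],c['cy'],gap((134.5,131),(99.5,118),c))
E
```

```text
front rim top along x -22.52261036277186 y -15.054918110088742
bolts mid along x -29.88887331332558 y -17.5568290737272
301.2859412274383 276.6997875530152 201.20299825066485 (np.float64(23.11154776342814), np.float64(8.796625193351744))
```

```bash
python3 -m creep '[[0.08,0,0.5,0,0,0,0],[0,0,0.28,0,0,0,0],[0,0,0,0,0,0,0],[0,-0.28,0,0,0,0,0],[0,-0.28,0,0,0,0,0],[0,-0.28,0,0,0,0,0],[0,-0.28,0,0,0,0,0],[0,-0.2,0,0,0,0,0]]'
python3 - <<'E'
from h import *
s,c=wrist(); save(c,'pics/w3.png'); print(s['tcp_pos'],s['contact_force'])
E
```

```text
time: 6.7
tcp_pos: [0.463, 0.0396, 0.1042]
ee_rot: [-0.0, -0.144, 0.99, -0.0]
contact_force: [-2.2, -0.3, 4.6]
gripper_width: 0.0002
gripper_force: 2.6
[0.46304251 0.03959727 0.10415198] [-2.15929943 -0.25628428  4.56986094]
```

View pics/w3.png

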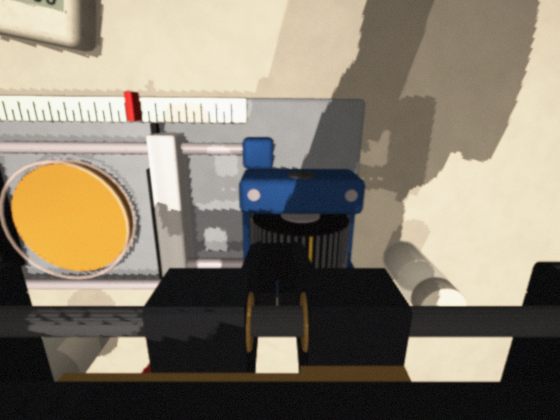

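The wheel rolled cleanly: mark at (132,106), pointer at (156,130), so the gap is now about 13 mm. I'll lift, go back and do the second stroke.

```bash
python3 -m creep '[[0,0,-0.6,0,0,0,0],[0,0.66,-0.1,0,0,0,0],[0,0.66,0,0,0,0,0],[0,0,0.4,0,0,0,0],[0,0,0.3,0,0,0,0],[0,0,0,0,0,0,0],[0,-0.28,0,0,0,0,0],[0,-0.28,0,0,0,0,0]]' && python3 -m creep '[[0,-0.28,0,0,0,0,0],[0,-0.28,0,0,0,0,0],[0,-0.1,0,0,0,0,0],[0,0,0,0,0,0,0],[0,0,-0.6,0,0,0,0],[0,0,-0.5,0,0,0,0],[0,0,0,0,0,0,0],[0,0,0,0,0,0,0]]'
python3 - <<'E'
from h import *
s,c=wrist(); print(s['tcp_pos'],s['contact_force'])
cv2.imwrite('pics/w4.png',cv2.resize(c['color'][85:150,60:220],None,fx=5,fy=5,interpolation=cv2.INTER_CUBIC)[:,:,::-1])
np.save('c4.npy',c,allow_pickle=True)
E
```

```text
time: 7.75
tcp_pos: [0.4575, 0.0579, 0.1037]
ee_rot: [-0.0, -0.144, 0.99, 0.0]
contact_force: [-2.3, 1.1, 7.3]
gripper_width: 0.0005
gripper_force: 3.3
time: 8.75
tcp_pos: [0.4623, 0.0426, 0.1313]
ee_rot: [0.0, -0.145, 0.989, 0.0]
contact_force: [-1.0, -0.3, -1.2]
gripper_width: 0.0006
gripper_force: 0.0
[0.46227374 0.0426129  0.13127551] [-0.99878501 -0.31448613 -1.17466334]
```

View pics/w4.png

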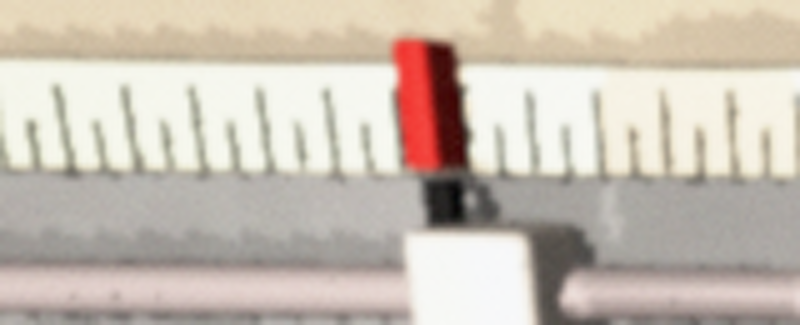

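The crop (5x) shows the pointer at x≈445 and the mark's near end centred at ≈437, so they are nearly level. To take out the parallax I move the camera directly over the mark (91 mm along -y) and look again.

```bash
python3 -m creep '[[0,-0.6,0,0,0,0,0],[0,-0.6,0,0,0,0,0],[0,-0.6,0,0,0,0,0],[0,-0.6,0,0,0,0,0],[0,-0.6,0,0,0,0,0],[0,-0.6,0,0,0,0,0],[0,0,0,0,0,0,0],[0,0,0,0,0,0,0]]'
python3 - <<'E'
from h import *
s,c=wrist(); print(s['time'],s['tcp_pos'],s['contact_force'])
cv2.imwrite('pics/w5.png',cv2.resize(c['color'][85:150,230:330],None,fx=8,fy=8,interpolation=cv2.INTER_CUBIC)[:,:,::-1])
for q in('pointer','gauge'): print(q,[(round(x['score'],2),np.round(x['uv'],1)) for x in spot_point('wrist',q)[:1]])
E
```

```text
time: 9.8
tcp_pos: [0.4879, -0.0433, 0.1311]
ee_rot: [-0.0, -0.145, 0.989, 0.0]
contact_force: [-0.5, 0.7, 0.4]
gripper_width: 0.0005
gripper_force: 0.0
9.8 [ 0.48794964 -0.04326592  0.13113621] [-0.54695071  0.7133886   0.43329229]
pointer [(0.57, array([271.8, 119.6]))]
gauge [(0.58, array([266.9, 203.9]))]
```

View pics/w5.png

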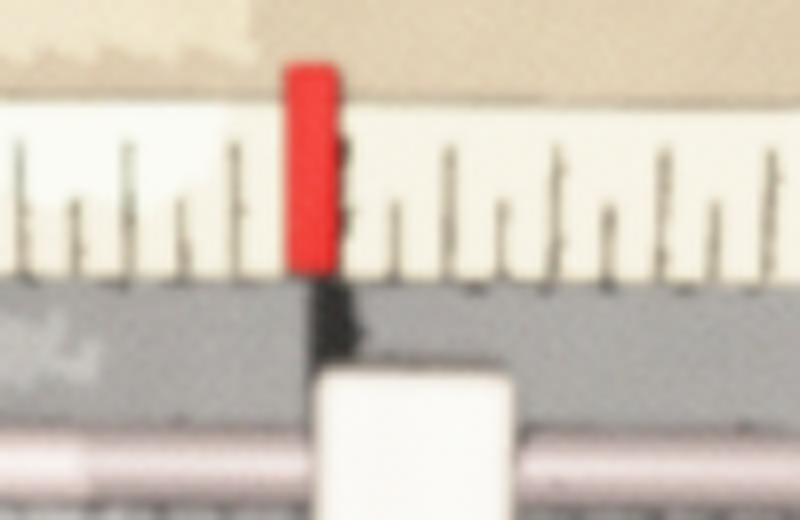

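Nearly overhead, the mark's end is centred at x≈314 and the pointer spans 312–352 (centre ≈331, 10 px/mm), so about 1.6 mm remains, or 4.7 mm of rim. I'll make one short stroke at the wheel top, then lift and look again.

```bash
python3 -m creep '[[0,0.69,0,0,0,0,0],[0,0.69,0,0,0,0,0],[0,0.69,0,0,0,0,0],[0,0.69,0,0,0,0,0],[0,0.69,0,0,0,0,0],[0,0.69,0,0,0,0,0],[0,0,0,0,0,0,0],[0,0,0.6,0,0,0,0]]' && python3 -m creep '[[0,0,0.3,0,0,0,0],[0,0,0.2,0,0,0,0],[0,0,0,0,0,0,0],[0,-0.1,0,0,0,0,0],[0,-0.09,0,0,0,0,0],[0,0,0,0,0,0,0],[0,0,0,0,0,0,0],[0,0,-0.6,0,0,0,0]]' && python3 -m creep '[[0,0,-0.5,0,0,0,0],[0,-0.7,0,0,0,0,0],[0,-0.7,0,0,0,0,0],[0,-0.7,0,0,0,0,0],[0,-0.7,0,0,0,0,0],[0,-0.7,0,0,0,0,0],[0,-0.7,0,0,0,0,0],[0,0,0,0,0,0,0]]'
python3 - <<'E'
from h import *
for i in range(3): s,c=wrist()
print(s['time'],s['tcp_pos'],s['contact_force'])
cv2.imwrite('pics/w6.png',cv2.resize(c['color'][85:150,230:330],None,fx=8,fy=8,interpolation=cv2.INTER_CUBIC)[:,:,::-1])
E
```

```text
time: 10.95
tcp_pos: [0.4594, 0.0554, 0.1165]
ee_rot: [0.001, -0.145, 0.989, -0.0]
contact_force: [0.4, 0.2, 0.7]
gripper_width: 0.0002
gripper_force: 0.0
time: 11.95
tcp_pos: [0.4592, 0.0503, 0.1184]
ee_rot: [-0.001, -0.144, 0.99, -0.0]
contact_force: [0.3, 0.0, -0.3]
gripper_width: 0.0006
gripper_force: 0.0
time: 12.95
tcp_pos: [0.4902, -0.0514, 0.1313]
ee_rot: [0.0, -0.143, 0.99, -0.0]
contact_force: [0.5, 1.3, 0.7]
gripper_width: 0.0003
gripper_force: 0.0
13.05 [ 0.48975717 -0.0494755   0.13111001] [ 0.95811821 -0.9577564   0.52113236]
```

View pics/w6.png

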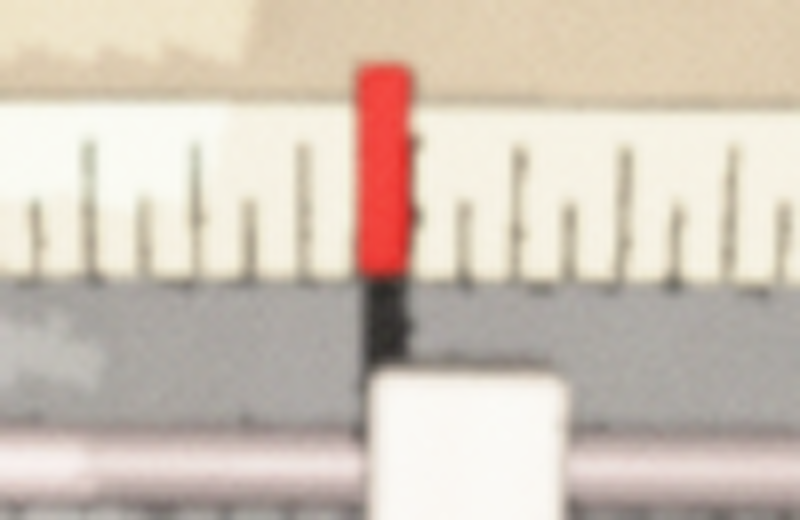

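Seen from overhead, the mark's end is centred at x≈384 and the pointer at ≈386, so they agree to about 0.2 mm, and the finger is clear of everything. Handing in.

```bash
python3 -c "
from station import manip; print(manip.sign_off())"
```

```text
the job is handed in; nothing more can be done
None
```

I rolled the wheel in three strokes until the pointer stood level with the red mark, to about 0.2 mm in the last overhead picture. I then lifted the finger clear and handed the job in at about 13 s; no verdict came back.

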